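# Bring the red-banded connector under the probe and draw the sprung rod to its mark

## Robot

A 6-joint arm with a two-finger parallel gripper is mounted at the origin on the work surface. World frame = base frame: x ahead of the robot, y to its left, z up, the work surface at z = 0. Lengths are in mm, angles in degrees, forces in N, time in s.
With the tool pointing down it reaches from about 300 to 850 mm from the base axis. Payload 4.2 kg.
Tool frame: the origin (TCP) lies midway between the tips of the shut fingers; the grasp point (between the pads) lies 19 mm behind it; z points along the fingers, y is the line along which they close (so a half turn about z gives the same grasp; the last joint's range is limited). The gripper opens to 91 mm and grips with 3 to 60 N. Pads are 32 mm wide; open, the fingers measure 118 mm over their backs; the gripper's body (76 mm by 178 mm) begins 60 mm behind the grasp point.
Start: joints at [-71.104, 18.312, 89.639, -0, 72.044, -1.146], TCP at [197.062, -540.194, 213.976] pointing down, gripper open.
Joint ranges: [-177.97, 177.97], [-48.28, 115.42], [12.27, 149.76], [-77.06, 257.06], [2.81, 150.46], [-146.56, 146.56]. Speed limits (degrees/s): [147.25, 147.25, 180, 180, 180, 180].

## Interface

Orientations are given as [roll, pitch, yaw] about the fixed x, y, z axes, in that order (R = Rz(yaw) Ry(pitch) Rx(roll)).
In Python, from workcell import env gives the robot as it stands.
- The arm moves only by the tool jog_arm, called by a JSON object that holds its "fn" and its "kwargs". Schema: {"type":"object","properties":{"offsets":{"type":"array","items":{"type":"number"},"minItems":6,"maxItems":48},"jaw":{"type":"number"},"squeeze":{"type":"number"},"only":{"type":"string"},"quiet":{"type":"boolean"},"lines":{"type":"string"}},"required":["offsets"],"additionalProperties":false}. offsets is one flat list of numbers that holds 1 to 8 rows one after another, with no inner brackets; each row has 6 numbers: dx, dy, dz in m, then a rotation vector rx, ry, rz in degrees; each row shifts and turns the commanded pose from where the row before left it, along the tool's axes as they then stand; what a row does not reach is not made up. A row lasts 1/10 s, in which the tool goes at most 50 mm and 8.59 degrees, less where a joint would pass 70% of its speed; a pose out of reach is approached as far as the arm can. jaw is the finger opening in mm, set as the call begins (left out keeps the last). The fingers move at their own pace and stop on an object; squeeze is the grip in N (left out, the last holds). Time passes only in rows, so rows that do not move let the fingers close. The tool returns the time, the measured TCP pose, the force, the opening and the grip force at its end. only (a regular expression) keeps the lines of the reply that match it, lines (a string "A,B") keeps lines A to B, and quiet returns only ok. Input that does not fit is refused with a message, and nothing moves.
- env.state(): the state, without advancing time (a new reading comes with each control period).
- env.grab_frame(name): name is "side" or "top" or "wrist"; returns the picture (480x640x3 uint8, blue, green, red); there is no depth.
- env.camera_model(name): a dict with "fx", "fy", "cx", "cy" (pixels), "D" ([k1, k2, p1, p2, k3] as OpenCV has them; the pictures are not rectified), "T" (4x4, takes a point from camera to world coordinates). Camera axes: x right, y up, looking along -z (the intrinsics and any distortion apply to the point x, -y, -z); pixel columns grow to the right and rows downward; lengths in mm; the calibration is good to about 2 mm. A picture is of the moment at which its call begins: read the wrist's pose just before it. camera_model takes no time and is no camera call; for the wrist camera it gives the pose at the moment of the call.
- env.job_done(): hands the job in; it is judged then, once.
The state is a dict: "time_s": time; "qpos": joint angles; "qvel": joint speeds; "effort": joint torques, N m; "ee_pos": TCP position; "ee_rot": TCP orientation; "force": force on the tool from outside, world axes, zero at the start; "torque": the same for the moment, N m; "gripper_width": finger opening in mm; "gripper_force": force on a finger pad.
Only numpy, scipy, OpenCV 4.12 (cv2) and the standard library are available. Lean on these libraries where they do the work, as an engineer would, in place of code of your own. Each camera call takes 0.05 s, during which the arm holds its last target. There are 200 camera calls.

## Task

On the inspection jig, slide the white tray along its channel until the connector with the red band stands centred under the brass probe tip, keeping the tray down on the jig and all its connectors upright in it. Then pull the orange knob of the sprung telescoping rod out until its yellow pointer lines up with the red length mark, and finish still holding the knob there: the rod springs back if let go. Leave the tin, the spool and the screwdriver alone.

Things in the scene. Friction and masses are not known exactly. Their poses are not given: they have to be found in the camera images.
- jig: Inspection jig fixed to the bench, place and yaw differ each run: grey base plate 10 mm thick, x -80 to 130, y -275 to 215 mm. Origin on its underside; z up, y along the tray channel, x away from the robot at yaw 0. Two dark steel rails 8 mm thick (inner faces at x = -70 and 70, y -145 to 215, tops at z = 24 mm) guide the tray.
- probe_head (a point): Centre of the underside of the fixed black probe head, 28 mm in diameter, 50 mm tall, at jig x 40, y 0, z 118 mm. A beam at z 138 to 160 mm carries it from a blue column 26 mm square, 160 mm high, at jig x 105, y -100.
- sleeve_mouth (a point): Open end of the dark outer sleeve of the telescoping rod, at jig x 20, y -200, z 65 mm. The sleeve is 22 mm in diameter and runs from here to jig x 105. Beside and below it, at y -224, lies a white gauge bar 16 mm wide, x -80 to 30, top at z 30 mm.
- tray: Loose white foam tray, 136 (its x) by 150 (its y) by 20 mm thick, about 0.25 to 0.5 kg, lying on the jig plate between the rails with 2 mm play each side, axes along the jig's. Origin: centre of its underside. Slides along the jig's y with a few newtons. The red connector starts 20 to 170 mm to the jig's +y side of the probe, so the tray must go towards -y.
- post_top (a point): Centre of the top of the tray's blue grip post, 20 mm square, 40 mm tall, at tray x -45, y 0; top 60 mm above the tray's underside, 70 mm above the bench.
- row (a point): Middle of the row of four sockets on the tray's top face, at tray x 40, y 0, z 20 mm. Sockets at tray y -51, -17, 17 and 51 mm, 14 mm deep, 1 mm play, one connector in each; which one holds the red connector differs.
- conn_red: The connector with the red band: upright steel barrel 14 mm in diameter, 30 mm tall, loose in a tray socket, its upper 12 mm red. Origin at the centre of its underside.
- conn_a: Plain steel connector, 14 mm in diameter, 30 mm tall, upright in a tray socket; origin at the centre of its underside.
- conn_b: Another plain connector, the same.
- conn_c: Another plain connector, the same.
- red_top (a point): Centre of the top of the red-banded connector, 46 mm above the bench: the spot to bring under the probe.
- probe_tip (a point): Pointed lower end of the brass probe, at jig x 40, y 0; at rest 72 mm above the bench, 26 mm over the connectors' tops. It comes straight down by a quarter of the rod's pull and never touches the connectors.
- draw_rod: Sprung telescoping rod's orange knob, a cylinder 26 mm in diameter, 30 mm long, lying along the jig's x, on a rod 8 mm thick; origin at the knob's centre, axes as the jig's, at rest at jig x -40, y -200, z 65 mm. Slides 0 to 85 mm towards the jig's -x (to the robot); the spring pulls back 6 N at rest, 1.2 N more per 10 mm. A yellow collar with pointer sits 45 mm behind (+x).
- pointer (a point): Lower tip of the yellow pointer, a 3 mm thick blade at the rod's x + 45, y - 24, z - 33 mm, just above the gauge bar; moves with the rod.
- mark_line (a point): Red length mark, a 3 mm wide line across the white gauge bar, fixed on each run, 35 to 65 mm from the pointer's rest place towards the jig's -x. Axes as the jig's.
- flux_tin: Bystander: round tin, 56 mm diameter, 45 mm tall, left of the jig; origin at the centre of its underside.
- spool: Bystander: blue spool, 60 mm diameter, 40 mm tall, left of the jig; origin at the centre of its underside.
- screwdriver: Bystander: screwdriver with a green handle lying right of the jig; origin at its underside, its x along the shaft.

How it is judged:
By the outcome, as a careful person would: the job done as asked, in the order asked, and still so for the second after the job is handed in, while the arm keeps its last pose, push and grip.
It also fails if it takes over 45 s, if anything falls off the work surface, if the arm or the gripper's body presses on something with over 40 N, if the wrist force passes 120 N, or if a joint passes its speed limit or range.

## Working session

There is one attempt and no reset: what is moved stays moved. The work goes in short steps, Python scripts to look and compute and a tool call to move; the robot and the scene stay as the last step left them, time stands still between calls to the robot, and variables do not carry over. Pictures are saved under pics/ and viewed, at most 10 in all, crops included, and the job is handed in when it is done.

```bash
ls; mkdir -p pics; python3 - <<'E'
from workcell import env
import cv2
for n in("top","side"):
    cv2.imwrite(f"pics/{n}0.png",env.grab_frame(n))
    m=env.camera_model(n);print(n,m)
s=env.state();print(s)
E
```

```text
pics
workcell.py
top {'fx': 449.06828136361656, 'fy': 449.06828136361656, 'cx': 319.59407664188166, 'cy': 234.34103827965382, 'D': array([-0.11494299,  0.        ,  0.        ,  0.        ,  0.        ]), 'T': array([[ 9.14749511e-03,  9.96636280e-01, -8.14398434e-02,
         4.50375913e+02],
       [-9.99957723e-01,  9.19333487e-03,  1.87901687e-04,
        -3.66740643e+01],
       [ 9.35973390e-04,  8.14346815e-02,  9.96678241e-01,
         1.26139599e+03],
       [ 0.00000000e+00,  0.00000000e+00,  0.00000000e+00,
         1.00000000e+00]])}
side {'fx': 504.72836981508783, 'fy': 504.72836981508783, 'cx': 319.6017595178147, 'cy': 231.95544669260192, 'D': array([-0.00028731,  0.        ,  0.        ,  0.        ,  0.        ]), 'T': array([[-8.14644162e-01,  4.15209071e-01, -4.04915196e-01,
         8.14794617e+01],
       [-5.79712146e-01, -5.62519215e-01,  5.89496362e-01,
         6.71788688e+02],
       [ 1.69916590e-02,  7.14964027e-01,  6.98954736e-01,
         9.04912599e+02],
       [ 0.00000000e+00,  0.00000000e+00,  0.00000000e+00,
         1.00000000e+00]])}
{'time_s': 0.1, 'qpos': array([-7.11061164e+01,  1.83469265e+01,  8.96977015e+01,  1.19936437e-03,
        7.20438930e+01, -1.14552667e+00]), 'qvel': array([ 0.07893481, -0.0727349 , -0.10793025,  0.03217366, -0.07841783,
       -0.01680935]), 'effort': array([-7.48222155e-04, -4.13336778e+01, -2.32512474e+01,  7.27651594e-02,
        4.21868311e-02, -6.96172037e-05]), 'ee_pos': array([ 196.9018955 , -539.76918159,  213.22651302]), 'ee_rot': array([-1.79911519e+02, -2.90984736e-03,  2.00390374e+01]), 'force': array([-0.27638781, -0.48575208, -0.2300715 ]), 'torque': array([-0.00937806,  0.0017087 , -0.03177931]), 'gripper_force': 0.0, 'gripper_width': 91.29148808936412}
```

View pics/top0.png

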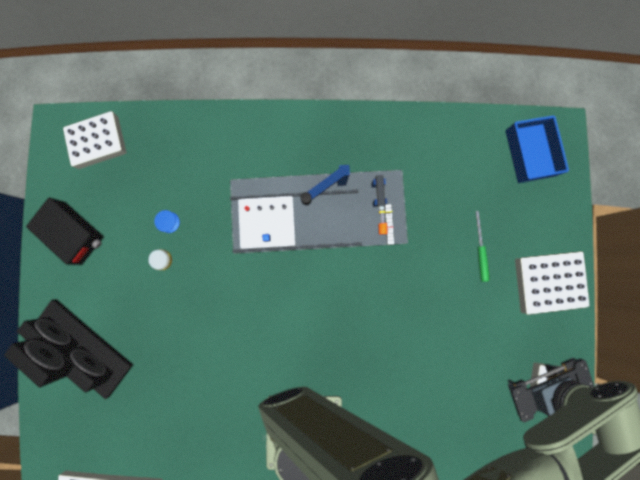

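View pics/side0.png

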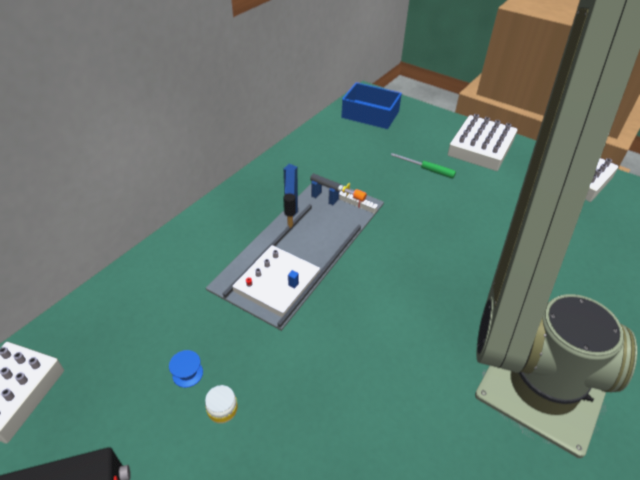

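The top view shows the jig with its corners near (231,180), (403,170), (408,243) and (232,250). The red connector is at (247,209), the post at (266,238), the knob at (383,229), and the probe head at (306,198). The side view agrees: the red connector is the one at the +y end of the row.

```bash
cat > h.py <<'E'
import numpy as np, cv2
from workcell import env
def K(m): return np.array([[m['fx'],0,m['cx']],[0,m['fy'],m['cy']],[0,0,1.]])
def ray(m,uv):
    p=cv2.undistortPoints(np.float64(uv).reshape(-1,1,2),K(m),m['D']).reshape(-1,2)
    T=m['T']; d=np.c_[p[:,0],-p[:,1],-np.ones(len(p))]@T[:3,:3].T
    return T[:3,3],d
def onz(m,uv,z):
    o,d=ray(m,uv); return o+d*((np.broadcast_to(z,len(d))-o[2])/d[:,2])[:,None]
def proj(m,P):
    T=m['T']; q=(np.atleast_2d(P)-T[:3,3])@T[:3,:3]; q=q*[1,-1,-1]
    return cv2.projectPoints(q,np.zeros(3),np.zeros(3),K(m),m['D'])[0].reshape(-1,2)
E
python3 - <<'E'
from h import *
np.set_printoptions(precision=1,suppress=True)
m=env.camera_model("top")
print(onz(m,[(231,180),(403,170),(408,243),(232,250)],10))
print(onz(m,[(266,238),(247,209),(383,229),(306,198)],[70,46,78,118]))
w=env.camera_model("wrist");print(w)
# camera in tool frame
from scipy.spatial.transform import Rotation as R
s=env.state();Rt=R.from_euler('xyz',s['ee_rot'],degrees=True).as_matrix()
print(Rt.T@(w['T'][:3,3]-s['ee_pos']), Rt.T@w['T'][:3,:3])
E
```

```text
[[ 705.2  216.2   10. ]
 [ 738.7 -272.8   10. ]
 [ 530.5 -285.1   10. ]
 [ 506.4  208.    10. ]]
[[ 536.6  105.8   70. ]
 [ 617.4  162.4   46. ]
 [ 562.8 -205.    78. ]
 [ 637.3   -1.   118. ]]
{'fx': 357.31402323815763, 'fy': 357.31402323815763, 'cx': 316.1040838802834, 'cy': 238.57309310689305, 'D': array([0., 0., 0., 0., 0.]), 'T': array([[   0.3,    0.9,    0.3,  273.5],
       [  -0.9,    0.3,    0.1, -510.9],
       [   0. ,   -0.3,    1. ,  384.2],
       [   0. ,    0. ,    0. ,    1. ]])}
[  81.8   -1.2 -170.9] [[ 0.   1.   0.3]
 [ 1.   0.  -0. ]
 [-0.   0.3 -1. ]]
```

The rows are not in the units I measure in: shifts go in m. I convert before sending: 31 mm is 0.031, -4 mm is -0.004.

{"fn": "jog_arm", "kwargs": {"offsets": [0, 0, 0, 0, 0, 8, 0, 0, 0, 0, 0, 8, 0.031, -0.034, -0.004, 0, 0, 0, 0.031, -0.034, -0.004, 0, 0, 0, 0.031, -0.034, -0.004, 0, 0, 0, 0.031, -0.034, -0.004, 0, 0, 0, 0.031, -0.034, -0.004, 0, 0, 0, 0.031, -0.034, -0.004, 0, 0, 0], "jaw": 91}}

```text
time_s: 0.9
ee_pos: [368.8, -321.9, 237.8]
ee_rot: [-180.0, 0.0, 4.0]
force: [0.8, -0.1, -0.1]
gripper_width: 91.0
gripper_force: 0.0
```

{"fn": "jog_arm", "kwargs": {"offsets": [0.031, -0.034, -0.004, 0, 0, 0, 0.031, -0.034, -0.004, 0, 0, 0, 0.031, -0.034, -0.004, 0, 0, 0, 0.031, -0.034, -0.004, 0, 0, 0, 0.031, -0.034, -0.004, 0, 0, 0, 0.031, -0.034, -0.004, 0, 0, 0, 0.031, -0.034, -0.004, 0, 0, 0, 0.031, -0.034, -0.004, 0, 0, 0]}}

```text
time_s: 1.7
ee_pos: [597.1, -33.1, 269.7]
ee_rot: [180.0, 0.0, 4.1]
force: [-0.3, -0.9, -0.2]
gripper_width: 91.4
gripper_force: 0.0
```

{"fn": "jog_arm", "kwargs": {"offsets": [0, 0, 0, 0, 0, 0, 0, 0, 0, 0, 0, 0, 0, 0, 0, 0, 0, 0]}}

```text
time_s: 2.0
ee_pos: [595.6, -35.5, 269.5]
ee_rot: [180.0, 0.1, 4.0]
force: [0.4, -1.3, -0.3]
gripper_width: 91.0
gripper_force: 0.0
```

```bash
python3 - <<'E'
from h import *
m=env.camera_model("wrist"); f=env.grab_frame("wrist"); cv2.imwrite("pics/w1.png",f); np.savez("w1.npz",**m)
E
```

```text
(no output)
```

View pics/w1.png

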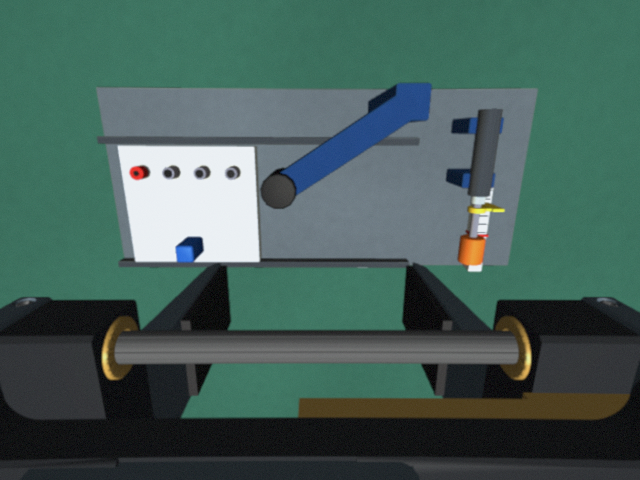

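Wrist view: plate corners are near (98,88), (536,88) and (508,265). Red top is at (138,173), post top at (186,253), knob at (472,250), and yellow pointer around (500,210). I'll enlarge it for sub-pixel readings.

```bash
python3 - <<'E'
from h import *
f=cv2.imread("pics/w1.png")
a=cv2.resize(f[80:280,90:270],None,fx=3,fy=3,interpolation=cv2.INTER_CUBIC)[:600,:400]
a=cv2.resize(f[80:280,90:223],(399,600),interpolation=cv2.INTER_CUBIC)
b=cv2.resize(f[80:280,412:545],(399,600),interpolation=cv2.INTER_CUBIC)
cv2.imwrite("pics/w1c.png",np.hstack([a,b]))
m=dict(np.load("w1.npz")); np.set_printoptions(precision=1,suppress=True)
hsv=cv2.cvtColor(f,cv2.COLOR_BGR2HSV)
def cen(lo,hi,box):
    x0,y0,x1,y1=box; k=cv2.inRange(hsv,lo,hi)[y0:y1,x0:x1]; q=cv2.moments(k,True)
    ys,xs=np.nonzero(k);return (q['m10']/q['m00']+x0,q['m01']/q['m00']+y0,q['m00'],xs.min()+x0,xs.max()+x0,ys.min()+y0,ys.max()+y0)
print("yellow",cen((22,120,100),(35,255,255),(450,190,520,230)))
print("redmark",cen((0,100,80),(8,255,255),(474,215,500,238)))
print("red",cen((0,120,60),(8,255,255),(120,150,160,190)))
print("post",cen((100,120,60),(125,255,255),(165,225,215,270)))
E
```

```text
yellow (484.87894736842105, 208.9, 190.0, np.int64(468), np.int64(503), np.int64(204), np.int64(212))
redmark (482.69565217391306, 235.56521739130434, 23.0, np.int64(478), np.int64(487), np.int64(234), np.int64(237))
red (138.11904761904762, 172.41071428571428, 168.0, np.int64(130), np.int64(147), np.int64(167), np.int64(179))
post (188.09657947686117, 249.95372233400403, 497.0, np.int64(176), np.int64(202), np.int64(238), np.int64(262))
```

View pics/w1c.png

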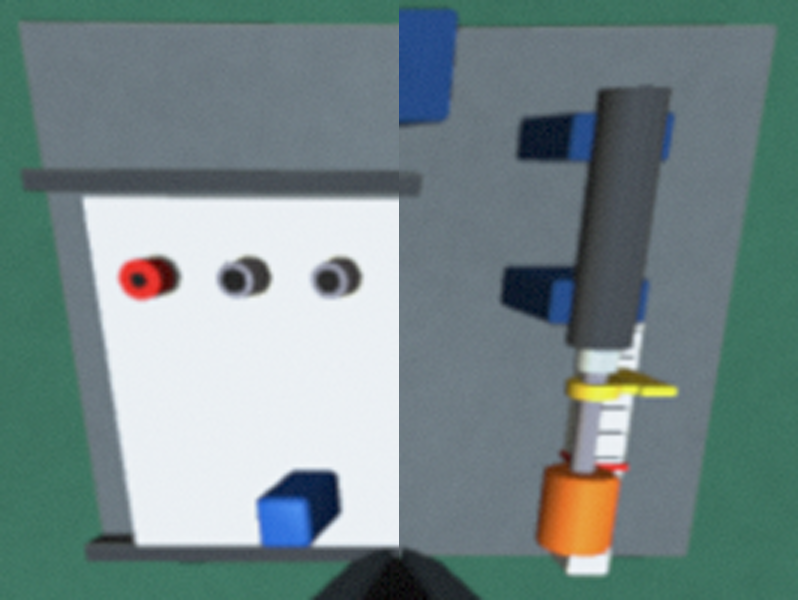

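The enlarged view gives plate corners (96.7,87.3), (537.7,88.3) and (508.3,264.3), rail corner (97.3,136.7), post top (185.3,254), red top (136.7,173), pointer tip about (503,210), and red mark about (487,235.7).

```bash
python3 - <<'E'
from h import *
from scipy.optimize import least_squares
np.set_printoptions(precision=2,suppress=True)
m=dict(np.load("w1.npz"))
J=np.array([(130,215,10),(130,-275,10),(-80,-275,10),(78,215,24)],float)
uv=np.array([(96.7,87.3),(537.7,88.3),(508.3,264.3),(97.3,136.7)])
def tf(p,P):
    c,s=np.cos(p[2]),np.sin(p[2]);P=np.atleast_2d(P);return np.c_[p[0]+c*P[:,0]-s*P[:,1],p[1]+s*P[:,0]+c*P[:,1],P[:,2]]
r=least_squares(lambda p:(proj(m,tf(p,J))-uv).ravel(),[593,-5,.07]);p=r.x
print(p[:2],np.degrees(p[2]),r.fun.reshape(-1,2))
np.save("jig.npy",p)
def inv(W): c,s=np.cos(p[2]),np.sin(p[2]);d=W[:,:2]-p[:2];return np.c_[d@[c,s],d@[-s,c],W[:,2]]
names=["red","post","tip","mark"];W=onz(m,[(136.7,173),(185.3,254),(503,210.3),(487.3,235.7)],[46,70,32,30])
for n,a,b in zip(names,W,inv(W)):print(n,a,b)
print("knob exp",tf(p,[-40,-200,65]),proj(m,tf(p,[[-40,-200,65],[5,-224,32]])))
s=env.state();print(s['ee_pos'],s['ee_rot'])
E
```

```text
[591.11  -6.58] 3.9807156119702825 [[-1.23  0.12]
 [ 1.37 -0.52]
 [ 0.52  1.27]
 [-0.6   0.08]]
red [620.39 162.01  46.  ] [ 40.91 166.15  46.  ]
post [539.56 104.44  70.  ] [-43.72 114.33  70.  ]
tip [ 604.91 -251.37   32.  ] [  -3.23 -245.16   32.  ]
mark [ 572.87 -240.75   30.  ] [ -34.46 -232.34   30.  ]
knob exp [[ 565.09 -208.87   65.  ]] [[471.72 249.35]
 [485.56 203.32]]
[595.54 -35.84 269.74] [179.98   0.06   3.97]
```

{"fn": "jog_arm", "kwargs": {"offsets": [-0.012, -0.036, 0.01, 0, 0, 0, -0.012, -0.036, 0.03, 0, 0, 0, -0.012, -0.036, 0.03, 0, 0, 0, -0.011, -0.036, 0.03, 0, 0, 0, 0, 0, 0.04, 0, 0, 0, 0, 0, 0.04, 0, 0, 0, 0, 0, 0, 0, 0, 0, 0, 0, 0, 0, 0, 0], "jaw": 60}}

```text
time_s: 2.85
ee_pos: [539.5, 104.6, 90.6]
ee_rot: [180.0, 0.0, 4.0]
force: [0.4, -0.0, 0.5]
gripper_width: 60.1
gripper_force: 0.0
```

{"fn": "jog_arm", "kwargs": {"offsets": [0, 0, 0.02, 0, 0, 0, 0, 0, 0.02, 0, 0, 0, 0, 0, 0.01, 0, 0, 0, 0, 0, 0, 0, 0, 0, 0, 0, 0, 0, 0, 0]}}

```text
time_s: 3.35
ee_pos: [540.7, 105.4, 41.5]
ee_rot: [-180.0, -0.2, 4.0]
force: [0.4, 0.1, -0.7]
gripper_width: 60.2
gripper_force: 0.0
```

{"fn": "jog_arm", "kwargs": {"offsets": [0, 0, 0, 0, 0, 0, 0, 0, 0, 0, 0, 0, 0, 0, 0, 0, 0, 0, 0, 0, 0, 0, 0, 0, 0, 0, 0, 0, 0, 0, 0, 0, 0, 0, 0, 0, 0, 0, 0, 0, 0, 0, 0, 0, 0, 0, 0, 0], "jaw": 10, "squeeze": 12}}

```text
time_s: 4.15
ee_pos: [539.4, 105.6, 40.0]
ee_rot: [-180.0, -0.0, 4.0]
force: [-0.7, -0.5, 1.7]
gripper_width: 20.3
gripper_force: 12.0
```

{"fn": "jog_arm", "kwargs": {"offsets": [0, 0.003, 0, 0, 0, 0, 0, 0.006, 0, 0, 0, 0, 0, 0.01, 0, 0, 0, 0, 0, 0.012, 0, 0, 0, 0, 0, 0.012, 0, 0, 0, 0, 0, 0.012, 0, 0, 0, 0, 0, 0.012, 0, 0, 0, 0, 0, 0.012, 0, 0, 0, 0]}}

```text
time_s: 4.95
ee_pos: [545.0, 25.5, 40.0]
ee_rot: [180.0, 0.0, 4.0]
force: [0.6, 2.7, 0.4]
gripper_width: 19.6
gripper_force: 12.0
```

{"fn": "jog_arm", "kwargs": {"offsets": [0, 0.012, 0, 0, 0, 0, 0, 0.012, 0, 0, 0, 0, 0, 0.012, 0, 0, 0, 0, 0, 0.012, 0, 0, 0, 0, 0, 0.012, 0, 0, 0, 0, 0, 0.01, 0, 0, 0, 0, 0, 0.006, 0, 0, 0, 0, 0, 0.003, 0, 0, 0, 0]}}

```text
time_s: 5.75
ee_pos: [550.6, -52.7, 40.0]
ee_rot: [-180.0, -0.0, 4.0]
force: [0.4, 2.9, 2.1]
gripper_width: 20.1
gripper_force: 12.0
```

{"fn": "jog_arm", "kwargs": {"offsets": [0, 0.002, 0, 0, 0, 0, 0, 0, 0, 0, 0, 0, 0, 0, 0, 0, 0, 0, 0, 0, 0, 0, 0, 0]}}

```text
time_s: 6.15
ee_pos: [550.7, -54.4, 39.9]
ee_rot: [179.9, 0.0, 4.1]
force: [0.1, -0.5, 1.8]
gripper_width: 20.3
gripper_force: 12.0
```

```bash
python3 - <<'E'
from h import *
np.set_printoptions(precision=2,suppress=True)
m=env.camera_model("wrist"); f=env.grab_frame("wrist"); cv2.imwrite("pics/w2.png",f); np.savez("w2.npz",**m)
ms=env.camera_model("side"); g=env.grab_frame("side"); cv2.imwrite("pics/s2.png",g)
cv2.imwrite("pics/v2.png",np.hstack([cv2.resize(f,(400,300)),cv2.resize(g[150:300,200:400],(400,300),interpolation=cv2.INTER_CUBIC)]))
E
```

```text
(no output)
```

View pics/v2.png

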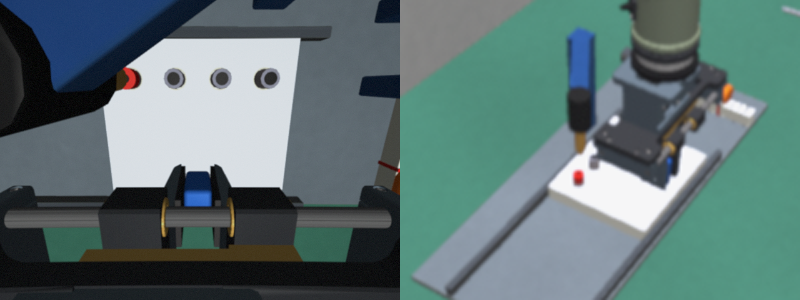

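The tray slid and stayed flat. Red (side crop (578,176)) is still a few mm on the +y side of the tip at (580,152). The wrist view shows the rail end at y -145, which works as an in-image reference, so I'll refine with it.

```bash
python3 - <<'E'
from h import *
f=cv2.imread("pics/w2.png");g=cv2.imread("pics/s2.png")
a=cv2.resize(f[30:160,170:540],(800,281),interpolation=cv2.INTER_CUBIC)
b=cv2.resize(g[195:255,240:340],(500,300),interpolation=cv2.INTER_CUBIC)
c=np.zeros((590,800,3),np.uint8);c[:281]=a;c[290:,:500]=b
cv2.imwrite("pics/v2c.png",c)
E
```

```text
(no output)
```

View pics/v2c.png

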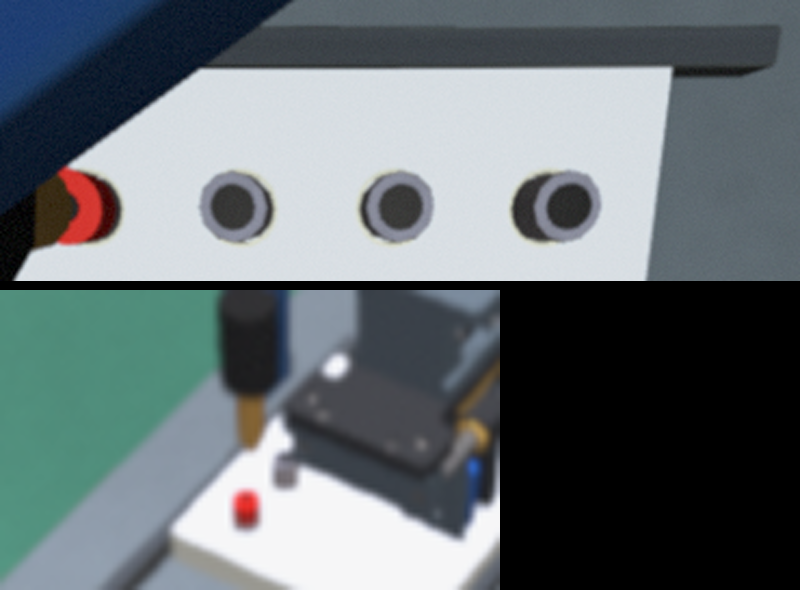

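Wrist crop: connector tops are at (234,207), (400,207) and (567,206), and the rail end corners at (780,27) and (772,66). Side crop: red top is at about (246,497) and the tip at about (249,447).

```bash
python3 - <<'E'
from h import *
np.set_printoptions(precision=2,suppress=True)
p=np.load("jig.npy")
def inv(W): c,s=np.cos(p[2]),np.sin(p[2]);d=W[:,:2]-p[:2];return np.c_[d@[c,s],d@[-s,c],W[:,2]]
m=dict(np.load("w2.npz"));k=800/370
cr=np.array([(67.5,207),(234,207),(400,207),(567,206),(780,27),(772,66)],float)
print(inv(onz(m,cr/k+[170,30]-[.27,.27],[46]*4+[24]*2)))
ms=env.camera_model("side")
print(inv(onz(ms,[(289.2,236.4),(289.8,226.4)],[46,72])))
s=env.state();print(inv(s['ee_pos'][None]))
E
```

```text
[[  40.57    6.84   46.  ]
 [  40.73  -26.85   46.  ]
 [  40.79  -60.57   46.  ]
 [  40.96  -94.41   46.  ]
 [  77.64 -143.12   24.  ]
 [  70.12 -142.78   24.  ]]
[[38.62  7.3  46.  ]
 [41.15 -0.19 72.  ]]
[[-43.63 -44.91  39.98]]
```

{"fn": "jog_arm", "kwargs": {"offsets": [0, 0.003, 0, 0, 0, 0, 0, 0.003, 0, 0, 0, 0, 0, 0, 0, 0, 0, 0, 0, 0, 0, 0, 0, 0]}}

```text
time_s: 6.65
ee_pos: [551.1, -60.1, 40.0]
ee_rot: [180.0, -0.0, 4.0]
force: [-0.6, 1.8, 2.4]
gripper_width: 20.1
gripper_force: 12.0
```

```bash
python3 - <<'E'
from h import *
m=env.camera_model("wrist"); f=env.grab_frame("wrist"); cv2.imwrite("pics/w3.png",f); np.savez("w3.npz",**m)
gs=np.mean([env.grab_frame("side").astype(float) for _ in range(6)],0).astype(np.uint8);cv2.imwrite("pics/s3.png",gs)
a=cv2.resize(f[30:160,170:540],(800,281),interpolation=cv2.INTER_CUBIC)
b=cv2.resize(gs[205:250,265:315],(333,300),interpolation=cv2.INTER_CUBIC)
c=np.zeros((590,800,3),np.uint8);c[:281]=a;c[290:,:333]=b
cv2.imwrite("pics/v3c.png",c)
E
```

```text
(no output)
```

View pics/v3c.png

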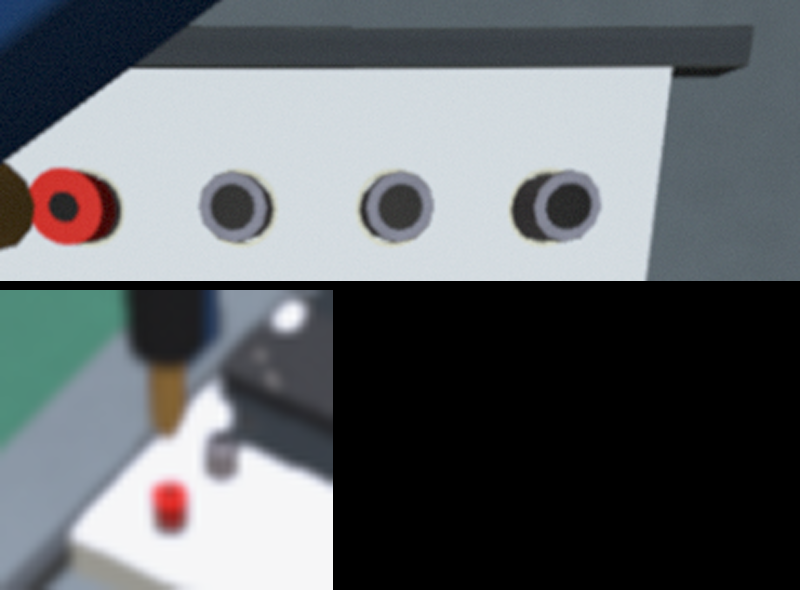

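Wrist crop: red is fully visible at (66,207), with the rail end at (752,27) and (746,66). Side crop: red top is at about (170,491) and the tip at about (167,436).

```bash
python3 - <<'E'
from h import *
np.set_printoptions(precision=2,suppress=True)
p=np.load("jig.npy")
def inv(W): c,s=np.cos(p[2]),np.sin(p[2]);d=W[:,:2]-p[:2];return np.c_[d@[c,s],d@[-s,c],W[:,2]]
def tf(P):
    c,s=np.cos(p[2]),np.sin(p[2]);P=np.atleast_2d(P);return np.c_[p[0]+c*P[:,0]-s*P[:,1],p[1]+s*P[:,0]+c*P[:,1],P[:,2]]
m=dict(np.load("w3.npz"));k=800/370
cr=np.array([(66,207),(567,206),(752,27),(746,66)],float)
print(inv(onz(m,cr/k+[170,30]-[.27,.27],[46]*2+[24]*2)))
ms=env.camera_model("side")
print(inv(onz(ms,[(290.5,235.2),(290.1,227.1)],[46,72])))
# sub-pixel: red blob centroid vs. model in side; offset between images
g=cv2.imread("pics/s3.png");h=cv2.cvtColor(g,cv2.COLOR_BGR2HSV)
for nm in("s2","s3"):
    h=cv2.cvtColor(cv2.imread(f"pics/{nm}.png"),cv2.COLOR_BGR2HSV)[228:250,280:300];k2=((h[...,0]<8)|(h[...,0]>172))&(h[...,1]>90)
    ys,xs=np.nonzero(k2);print(nm,xs.mean()+280,ys.mean()+228,len(xs),ys.min()+228,ys.max()+228)
# expected blob for red band (z34..46, r7) at jig (40,y)
th=np.linspace(0,2*np.pi,60)
for y in(0,6):
    P=np.concatenate([tf(np.c_[40+7*np.cos(th),y+7*np.sin(th),0*th+z]) for z in(34,46)])
    q=proj(ms,P);hl=cv2.convexHull(q.astype(np.float32));M=cv2.moments(hl);print("exp",y,M['m10']/M['m00'],M['m01']/M['m00'],M['m00'],q[:,1].min(),q[:,1].max())
# expected probe head features: black bottom circle and tip
print("tip exp",proj(ms,tf([[40,0,72],[40,0,118]])))
E
```

```text
[[  40.69    1.31   46.  ]
 [  41.   -100.25   46.  ]
 [  77.7  -142.99   24.  ]
 [  70.17 -143.     24.  ]]
[[38.26  2.2  46.  ]
 [39.2   1.43 72.  ]]
s2 288.86206896551727 237.89655172413794 29 235 241
s3 290.1111111111111 236.7037037037037 27 234 240
exp 0 290.46717466542464 236.1443466477486 38.65983351622708 232.36602277913642 239.935441892554
exp 6 289.0853867359151 237.61959591626362 38.896660916507244 233.82888358494392 241.42315077387272
tip exp [[290.15 226.63]
 [289.68 212.3 ]]
```

Estimates of red's offset average about +0.7 mm, so I'll nudge the tray, release, rise and move over the knob.

Scaled: 0.7 mm is 0.0007.

{"fn": "jog_arm", "kwargs": {"offsets": [0, 0.0007, 0, 0, 0, 0, 0, 0, 0, 0, 0, 0, 0, 0, 0, 0, 0, 0]}}

```text
time_s: 7.3
ee_pos: [551.2, -60.5, 40.0]
ee_rot: [-180.0, -0.0, 4.0]
force: [-0.7, 3.1, 2.4]
gripper_width: 20.0
gripper_force: 12.0
```

{"fn": "jog_arm", "kwargs": {"offsets": [0, 0, 0, 0, 0, 0, 0, 0, 0, 0, 0, 0, 0, 0, 0, 0, 0, 0, 0, 0, -0.01, 0, 0, 0, 0, 0, -0.03, 0, 0, 0, 0, 0, -0.04, 0, 0, 0, 0, 0, 0, 0, 0, 0], "jaw": 50}}

```text
time_s: 8.0
ee_pos: [555.0, -61.4, 125.8]
ee_rot: [179.8, -0.7, 4.0]
force: [1.3, -0.7, 0.9]
gripper_width: 49.9
gripper_force: 0.0
```

{"fn": "jog_arm", "kwargs": {"offsets": [0.004, 0.03, 0, 0, 0, 0, 0, 0.04, 0, 0, 0, 0, 0, 0.04, 0, 0, 0, 0, 0, 0.038, 0, 0, 0, 0, 0, 0, 0, 0, 0, 0, 0, 0, 0, 0, 0, 0, 0, 0, 0, 0, 0, 0]}}

```text
time_s: 8.7
ee_pos: [565.2, -207.2, 119.8]
ee_rot: [-180.0, 0.0, 4.1]
force: [-0.2, -0.7, 0.4]
gripper_width: 49.9
gripper_force: 0.0
```

```bash
python3 - <<'E'
from h import *
m=env.camera_model("wrist"); f=env.grab_frame("wrist"); cv2.imwrite("pics/w4.png",f); np.savez("w4.npz",**m)
E
```

```text
(no output)
```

View pics/w4.png

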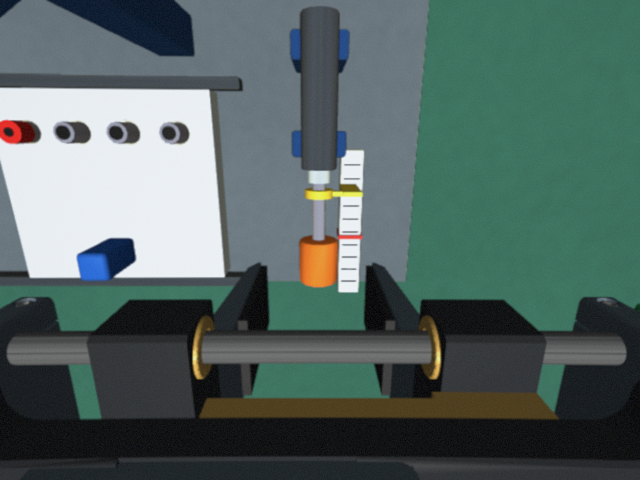

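The wrist view over the knob shows the knob at (318,261), the pointer tip at about (350,189), the red mark at (350,237), the bar's end at (348,292), red at (13,131), and the rail end corners at (241,78) and (241,90). The tray is in place with all its connectors upright.

```bash
python3 - <<'E'
from h import *
np.set_printoptions(precision=2,suppress=True)
p=np.load("jig.npy")
def inv(W): c,s=np.cos(p[2]),np.sin(p[2]);d=W[:,:2]-p[:2];return np.c_[d@[c,s],d@[-s,c],W[:,2]]
m=dict(np.load("w4.npz"))
print(inv(onz(m,[(318,261),(350,189),(350,237),(348,292),(13,131),(241,78),(241,90)],[78,32,30,30,46,24,24])))
s=env.state();print(inv(s['ee_pos'][None]))
E
```

```text
[[ -36.18 -198.42   78.  ]
 [   2.48 -221.77   32.  ]
 [ -34.36 -223.02   30.  ]
 [ -79.97 -222.72   30.  ]
 [  41.25   -1.49   46.  ]
 [  77.01 -145.73   24.  ]
 [  69.45 -145.26   24.  ]]
[[ -39.64 -198.07  119.88]]
```

Scaled: 1.5 mm is 0.0015, 30 mm is 0.03.

{"fn": "jog_arm", "kwargs": {"offsets": [0, 0.0015, 0.03, 0, 0, 0, 0, 0, 0.03, 0, 0, 0, 0, 0, 0.014, 0, 0, 0, 0, 0, 0, 0, 0, 0, 0, 0, 0, 0, 0, 0]}}

```text
time_s: 9.25
ee_pos: [566.4, -209.3, 46.7]
ee_rot: [180.0, -0.1, 4.1]
force: [-0.0, 0.4, -0.2]
gripper_width: 49.9
gripper_force: 0.0
```

{"fn": "jog_arm", "kwargs": {"offsets": [0, 0, 0, 0, 0, 0, 0, 0, 0, 0, 0, 0, 0, 0, 0, 0, 0, 0, 0, 0, 0, 0, 0, 0, 0, 0, 0, 0, 0, 0, 0, 0, 0, 0, 0, 0, 0, 0, 0, 0, 0, 0, 0, 0, 0, 0, 0, 0], "jaw": 15, "squeeze": 40}}

```text
time_s: 10.05
ee_pos: [566.1, -208.4, 46.8]
ee_rot: [-179.9, -0.1, 4.0]
force: [-0.3, 5.8, 5.3]
gripper_width: 25.3
gripper_force: 40.0
```

{"fn": "jog_arm", "kwargs": {"offsets": [-0.003, 0, 0, 0, 0, 0, -0.006, 0, 0, 0, 0, 0, -0.007, 0, 0, 0, 0, 0, -0.007, 0, 0, 0, 0, 0, -0.007, 0, 0, 0, 0, 0, -0.005, 0, 0, 0, 0, 0, -0.003, 0, 0, 0, 0, 0, 0, 0, 0, 0, 0, 0]}}

```text
time_s: 10.85
ee_pos: [531.4, -210.8, 46.9]
ee_rot: [-179.9, -0.5, 3.9]
force: [8.9, 8.6, -1.7]
gripper_width: 25.1
gripper_force: 40.0
```

{"fn": "jog_arm", "kwargs": {"offsets": [0, 0, 0, 0, 0, 0, 0, 0, 0, 0, 0, 0, 0, 0, 0, 0, 0, 0]}}

```text
time_s: 11.15
ee_pos: [531.8, -210.7, 46.9]
ee_rot: [-179.9, -0.5, 3.9]
force: [8.6, 8.0, -1.0]
gripper_width: 25.0
gripper_force: 40.0
```

```bash
python3 - <<'E'
from h import *
m=env.camera_model("wrist"); f=env.grab_frame("wrist"); cv2.imwrite("pics/w5.png",f); np.savez("w5.npz",**m)
print(proj(m,np.array([[*0*m['T'][:2,3],0]]))[0]) if 0 else None
g=env.grab_frame("side"); cv2.imwrite("pics/s5.png",g)
a=cv2.resize(f,(400,300));b=cv2.resize(f[130:280,290:440],(400,400),interpolation=cv2.INTER_CUBIC)
d=cv2.resize(g[150:270,250:400],(375,300))
c=np.zeros((600,800,3),np.uint8);c[:300,:400]=a;c[:400,400:]=b;c[300:,:375]=d
cv2.imwrite("pics/v5.png",c)
E
```

```text
(no output)
```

View pics/v5.png

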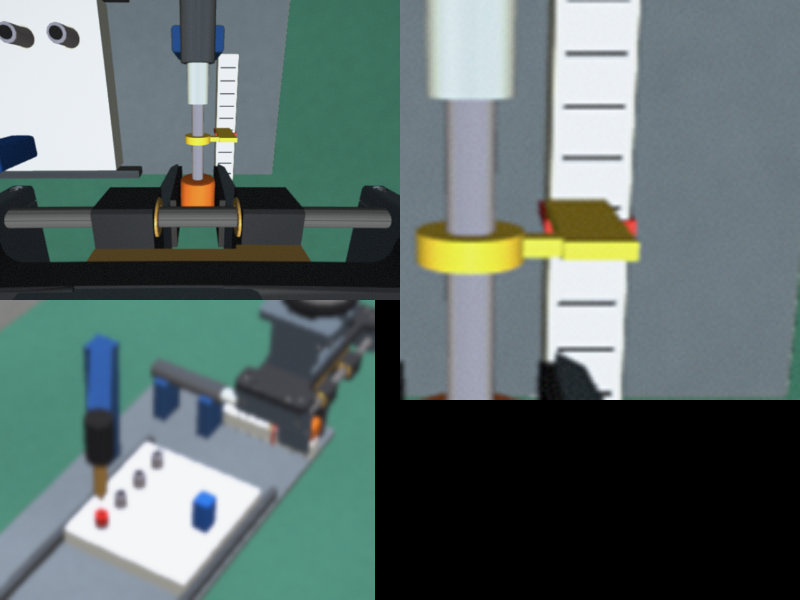

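The pointer's lower far edge is at crop (580,201), and the red mark shows at its right end, centred at about (631,227). The side view shows red directly below the probe tip.

```bash
python3 - <<'E'
from h import *
np.set_printoptions(precision=2,suppress=True)
p=np.load("jig.npy")
def inv(W): c,s=np.cos(p[2]),np.sin(p[2]);d=W[:,:2]-p[:2];return np.c_[d@[c,s],d@[-s,c],W[:,2]]
m=dict(np.load("w5.npz"));k=400/150
cr=np.array([(548,201),(610,201),(631,219),(631,227),(631,235),(597,303),(600,349),(596,158),(594,106)],float)-[400,0]
print(inv(onz(m,cr/k+[290,130]-[.3,.3],[32,32]+[30]*7)))
print(inv(env.state()['ee_pos'][None]))
E
```

```text
[[ -28.5  -213.89   32.  ]
 [ -28.51 -226.17   32.  ]
 [ -32.57 -230.84   30.  ]
 [ -34.21 -230.91   30.  ]
 [ -35.86 -230.99   30.  ]
 [ -50.23 -224.63   30.  ]
 [ -60.29 -225.62   30.  ]
 [ -20.27 -223.35   30.  ]
 [ -10.15 -222.6    30.  ]]
[[ -73.35 -199.59   46.9 ]]
```

{"fn": "jog_arm", "kwargs": {"offsets": [-0.002, 0, 0, 0, 0, 0, -0.0025, 0, 0, 0, 0, 0, 0, 0, 0, 0, 0, 0, 0, 0, 0, 0, 0, 0, 0, 0, 0, 0, 0, 0, 0, 0, 0, 0, 0, 0]}}

```text
time_s: 11.85
ee_pos: [527.5, -211.0, 46.9]
ee_rot: [-179.9, -0.5, 3.9]
force: [10.1, 8.1, -1.0]
gripper_width: 25.3
gripper_force: 40.0
```

```bash
python3 - <<'E'
from h import *
np.set_printoptions(precision=2,suppress=True)
p=np.load("jig.npy")
def inv(W): c,s=np.cos(p[2]),np.sin(p[2]);d=W[:,:2]-p[:2];return np.c_[d@[c,s],d@[-s,c],W[:,2]]
print(inv(env.state()['ee_pos'][None]))
m=env.camera_model("wrist"); f=env.grab_frame("wrist"); cv2.imwrite("pics/w6.png",f); np.savez("w6.npz",**m)
g=env.grab_frame("side")
c=np.zeros((600,800,3),np.uint8);c[:,:600]=cv2.resize(f[155:255,315:415],(600,600),interpolation=cv2.INTER_CUBIC)
c[:300,600:]=cv2.resize(g[190:250,270:310],(200,300),interpolation=cv2.INTER_CUBIC)
cv2.imwrite("pics/v6.png",c)
E
```

```text
[[ -77.69 -199.54   46.87]]
```

View pics/v6.png

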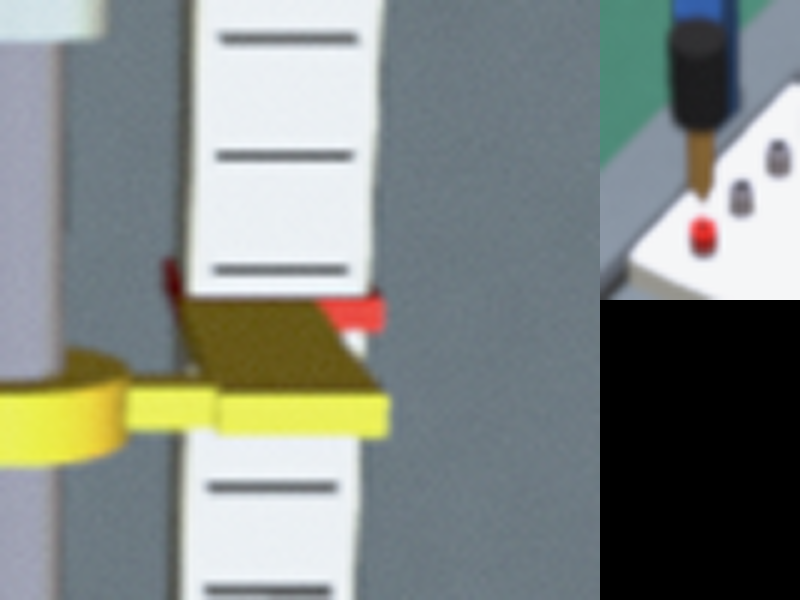

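Now the pointer's lower far edge is at crop y≈299, level with the mark's far edge (297 to 332). In the side view, red is right under the tip.

```bash
python3 - <<'E'
from h import *
np.set_printoptions(precision=2,suppress=True)
p=np.load("jig.npy")
def inv(W): c,s=np.cos(p[2]),np.sin(p[2]);d=W[:,:2]-p[:2];return np.c_[d@[c,s],d@[-s,c],W[:,2]]
m=dict(np.load("w6.npz"))
cr=np.array([(200,299),(300,299),(370,297),(370,332),(284,155),(280,270),(272,487),(268,590)],float)
print(inv(onz(m,cr/6+[315,155]-[.42,.42],[32,32]+[30]*6)))
E
```

```text
[[ -32.45 -215.31   32.  ]
 [ -32.47 -224.11   32.  ]
 [ -32.67 -230.6    30.  ]
 [ -35.83 -230.75   30.  ]
 [ -20.11 -222.52   30.  ]
 [ -30.23 -222.52   30.  ]
 [ -50.2  -222.47   30.  ]
 [ -60.09 -222.43   30.  ]]
```

The pointer is within 0.3 mm of the mark and the grip is firm, so I'm handing it in.

```bash
python3 -c "
from workcell import env
print(env.state()['ee_pos'],env.state()['gripper_force']);print(env.job_done())"
```

```text
[ 527.47359899 -211.04711221   46.89680412] 40.002944469451904
the job is handed in; nothing more can be done
None
```

I handed the job in at about 12 s, still gripping the knob at 40 N: by camera measurement the red connector is within about 1 mm of the probe tip and the pointer within about 0.3 mm of the red mark, with the tray flat and its connectors upright.

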